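Walk the fence bar end over end into its outline

TASK

Walk the wooden fence bar (the one with the raised block on one end) end over end across the blue packing board into its white outline, block end in the crossed square. First leave the plain end standing where it is and swing the block end round it into the crossed square; then leave the block end standing there and swing the plain end round to the other end of the outline. One end must always stay in its place, never lift the bar clear of the board, and let go of it at the end.

Things in the scene. Friction and masses are not known exactly. Their poses are not given: they have to be found in the camera images.
- fence: Pale wood fence bar, loose, about 0.25 kg, flat on the blue board: 200 mm long, 26 wide, 22 high, with a block of the same width on one end (30 mm long, top 45 mm above the underside). Origin: underside, mid-width, 15 mm in from the plain end's tip; +x along the bar to the block end, +z up. Not the darker, longer batten without a block beside the board.
- fence_block (a point): Point of the fence bar under the middle of its block: underside, mid-width, 15 mm in from the tip of the block end, 170 mm along +x from the bar's origin; the bar's axes.
- mark_block (a point): Centre of the crossed square at one end of the flat white outline (220 x 46 mm) on the fixed blue board (360 x 300 x 4 mm), 4 mm above the table; the point under the block belongs here. +x along the outline to its other end, +z up. About 170 mm (15 more or less) from where the plain end starts: a clockwise swing (from above) of 55 to 100 degrees brings the block here.
- mark_plain (a point): Point near the other end of the white outline, at board height, 170 mm along +x from the middle of the crossed square; the bar's origin (plain end) belongs here. After the first swing, a clockwise swing of about 75 degrees (10 more or less) about the block end brings it here.
There are look-alikes about, which are no part of the job. Of the things like the fence, leave any that is black or pink; of the rest the larger one is meant.

How it is judged:
On the way, in this order (a step that is already met when the one before it is completed fails the run):
1. the block end has been swung into the crossed square (within 20 mm) with the plain end still where it started (within 35 mm) (distance between fence_block and mark_block below 0.02 m and distance of fence from where it was at the start of the episode below 0.035 m), for 0.2 s.
2. the plain end has been swung to the other end of the outline (within 20 mm) with the block end still in the crossed square (within 20 mm) (distance between fence_block and mark_block below 0.02 m and distance between fence and mark_plain below 0.02 m), for 0.2 s.
At the end, for the whole second after the job is handed in: The fence bar lies flat and at rest in the white outline, the point under its block within 20 mm of the middle of the crossed square, its plain-end point within 20 mm of the outline's other mark, its direction within 10 degrees of the outline's (all of step 2 and angle between the x axis of fence and the x axis of mark_block, either way round below 0.175 rad and angle between fence's own z axis and vertical below 0.1 rad and linear speed of fence below 0.02 m/s); the robot touches nothing.
It fails at once if neither end stood in its place: the plain end was more than 35 mm from where it started while the block end was more than 35 mm from the middle of the crossed square (distance of fence from where it was at the start of the episode above 0.035 m and distance between fence_block and mark_block above 0.035 m).
It fails at once if the bar was lifted clear: both ends more than 25 mm above the board (height (world z) of each of fence_block, fence above 0.029 m).
It also fails if it takes over 54 s, if anything falls off the work surface, if the arm or the gripper's body presses on something with over 40 N, if the wrist force passes 120 N, or if a joint passes its speed limit or range.

ROBOT

A 6-joint arm with a two-finger parallel gripper is mounted at the origin on the work surface. World frame = base frame: x ahead of the robot, y to its left, z up, the work surface at z = 0. Lengths are in m, angles in rad, forces in N, time in s.
With the tool pointing down it reaches from about 0.35 to 0.875 m from the base axis. Payload 15.5 kg.
Tool frame: the origin (TCP) lies midway between the tips of the shut fingers; the grasp point (between the pads) lies grip_depth behind it (grip_depth is the distance from the TCP to the grasp point, in m); z points along the fingers, y is the line along which they close (so a half turn about z gives the same grasp; the last joint's range is limited). The gripper opens to 85 mm and grips with 20 to 120 N. Pads are 22 mm wide; open, the fingers measure 114 mm over their backs; the gripper's body (76 mm by 85 mm) begins 54 mm behind the grasp point. The pads swing forward as they close: fully open they stand 13 mm farther back than shut.
Start: joints at [-1.329, 0.494, 1.345, -0, 1.302, -0.096], TCP at [0.207, -0.59, 0.231] pointing down, gripper open.
Joint ranges: [-2.91, 2.91], [-0.82, 2.16], [0.22, 2.67], [-1.22, 4.37], [0.12, 2.79], [-3.08, 3.08]. Speed limits (rad/s): [1.89, 1.89, 2.57, 3.01, 3.01, 3.01].

INTERFACE

Orientations are given as a rotation vector (axis times angle).
In Python, from cell import * gives the robot as it stands.
- The arm moves only by the tool carry_out, never from a script. Its argument "steps" is a list of rows, each an object of numbers: "tx", "ty", "tz": the shift along the world's x, y, z in m; "ax", "ay", "az": the turn, a rotation vector about the world's x, y, z in degrees; "gripper": the opening, from 0 (shut) to 1 (fully open). In form: [{"tx": .., "ty": .., "tz": .., "ax": .., "ay": .., "az": .., "gripper": ..}, ...]. A call has exactly 5 rows; each row is the pose to reach, as a shift and turn from the pose commanded when the call began; what a row does not reach only later rows make up. A row lasts 1/10 s, in which the tool goes at most 50 mm and 8.59 degrees, less where a joint would pass 70% of its speed; a pose out of reach is approached as far as the arm can. A call with a gripper value outside its range is refused whole. The fingers move at their own pace and stop on an object; "force" is the grip in N (left out, the last holds). Time passes only in rows, so rows that repeat a pose let the fingers close, or fill a call up. It gives the time, the measured TCP pose, the force, the opening and the grip force at its end, in the units of the state.
- read_state(): the state, without advancing time (a new reading comes with each control period).
- read_camera(name): name is "side" or "top" or "wrist"; returns a dict with "color" (400x640x3 uint8, blue, green, red), "intrinsics" (3x3 intrinsics, pixels), "world_from_camera" (4x4, takes a point from camera to world coordinates). Camera axes: x right, y up, looking along -z (the intrinsics and any distortion apply to the point x, -y, -z); pixel columns grow to the right and rows downward; lengths in m; the calibration is good to about 2 mm. A picture is of the moment at which its call begins. There is no depth.
- finish_job(): hands the job in; it is judged then, once.
Trained networks look in the newest picture that a camera, given by its name, has taken for a name from the list of things; names that differ only in an ending like _2 or _b are one class to them, and where a whole thing is asked for, a point or a joint stands for the part that bears it (a point fixed in the world has none). Each returns a list of dicts, best first, with "p" (0 to 1); they miss things now and then, are a little off and sometimes report something else, mostly with a low value. They report only what shows in the picture. A call takes as long as a camera call. They do not tell look-alikes from the thing itself.
- masks_of(camera, thing): "region" (400x640 bool, what is visible of it) and "extent" ([centre column, centre row, width, height] in pixels, round what is visible of it).
- spot_point(camera, thing): "point" ([row, column] in pixels: a listed point, or the origin of a listed thing).
The state is a dict: "time_s": time; "q": joint angles; "joint_vel": joint speeds; "joint_efforts": joint torques, N m; "ee_pos": TCP position; "ee_rot": TCP orientation; "contact_force": force on the tool from outside, world axes, zero at the start; "torque": the same for the moment, N m; "gripper_width": finger opening in m; "gripper_force": force on a finger pad.
Only numpy, scipy, OpenCV 4.12 (cv2) and the standard library are available. Lean on these libraries where they do the work, as an engineer would, in place of code of your own. Each camera call takes 0.05 s, during which the arm holds its last target. There are 200 camera calls.

## Working session

There is one attempt and no reset: what is moved stays moved. The work goes in short steps, Python scripts to look and compute and a tool call to move; the robot and the scene stay as the last step left them, time stands still between calls to the robot, and variables do not carry over. Pictures are saved under pics/ and viewed, at most 10 in all, crops included, and the job is handed in when it is done.

Besides the shell and the picture viewer there is one more tool, called as name(argument=value, ...) on one line, values as JSON. carry_out: Moves the arm, as the interface text tells. Its arguments: {"type":"object","properties":{"steps":{"type":"array"},"force":{"type":"number"}},"required":["steps"]}

```bash
mkdir -p pics; ls
cat > h.py <<'E'
from cell import *
import numpy as np, cv2
def ray(cam,u,v,z):
    K=np.array(cam["intrinsics"]);T=np.array(cam["world_from_camera"])
    d=np.linalg.inv(K)@[u,v,1]; d=T[:3,:3]@[d[0],-d[1],-d[2]]; o=T[:3,3]
    return o+d*(z-o[2])/d[2]
E
python3 - <<'E'
from h import *
s=read_state();print({k:np.round(v,3) for k,v in s.items()})
for n in ["top","side"]:
    c=read_camera(n);cv2.imwrite(f"pics/{n}0.png",c["color"])
    print(n,np.round(c["world_from_camera"],3).tolist(),[k for k in c])
    for t in ["fence"]:
        for m in masks_of(n,t): print(t,m["p"],m["extent"])
    for t,z in [("fence",.004),("fence_block",.004),("mark_block",.004),("mark_plain",.004)]:
        for m in spot_point(n,t):
            r,cc=m["point"];print(t,round(m["p"],2),np.round(m["point"],1),np.round(ray(c,cc,r,z),4))
E
```

```text
pics
{'time_s': np.float64(0.0), 'q': array([-1.329,  0.494,  1.346,  0.   ,  1.302, -0.095]), 'joint_vel': array([ 0.   ,  0.001, -0.   , -0.   , -0.001,  0.   ]), 'joint_efforts': array([-1.0000e-03, -8.8217e+01, -3.8388e+01, -0.0000e+00,  1.0000e-02,
        0.0000e+00]), 'ee_pos': array([ 0.207, -0.589,  0.231]), 'ee_rot': array([-3.096, -0.528,  0.   ]), 'contact_force': array([-0.453, -1.044,  1.165]), 'torque': array([ 0.008, -0.003, -0.011]), 'gripper_force': np.float64(0.0), 'gripper_width': np.float64(0.086)}
top [[-0.021, 0.999, -0.036, 0.502], [-1.0, -0.02, 0.007, 0.057], [0.006, 0.036, 0.999, 1.045], [0.0, 0.0, 0.0, 1.0]] ['color', 'intrinsics', 'world_from_camera']
fence 0.88 [203.7, 198.2, 40.0, 64.6]
fence 0.85 [261.8, 59.6, 17.0, 107.2]
fence 0.79 [389.5, 186.8, 92.2, 65.1]
fence 0.56 [245.2, 311.3, 35.7, 63.2]
fence 0.91 [285.2 231. ] [0.364  0.2353 0.004 ]
fence 0.85 [174.2 217.4] [0.5876 0.2595 0.004 ]
fence 0.55 [206.3 350.7] [ 0.5172 -0.0084  0.004 ]
fence_block 0.81 [341.3 258.1] [0.2513 0.1828 0.004 ]
fence_block 0.7 [ 20.3 262.7] [0.901  0.1628 0.004 ]
fence_
[... 359 characters left out ...]
 'world_from_camera']
fence 0.79 [291.5, 152.8, 55.4, 15.5]
fence 0.79 [419.0, 161.9, 81.7, 36.2]
fence 0.57 [353.1, 256.6, 105.9, 74.5]
fence 0.57 [189.0, 184.8, 62.0, 31.5]
fence 0.98 [162.9 315.2] [0.5898 0.2497 0.004 ]
fence 0.93 [170.6 383.2] [0.7317 0.1777 0.004 ]
fence 0.83 [235.2 307.8] [ 0.5065 -0.0074  0.004 ]
fence 0.79 [180.8 219.2] [0.3663 0.221  0.004 ]
fence_block 0.94 [160.8 265.7] [0.4787 0.2871 0.004 ]
fence_block 0.78 [198.9 168. ] [0.2616 0.1742 0.004 ]
fence_block 0.74 [168.9 450.5] [0.8875 0.148  0.004 ]
fence_block 0.58 [280.9 389.2] [ 0.6026 -0.1494  0.004 ]
mark_block 0.87 [314.9 308.3] [ 0.4627 -0.1827  0.004 ]
mark_plain 0.77 [291.4 418.8] [ 0.6377 -0.1813  0.004 ]
```

View pics/top0.png

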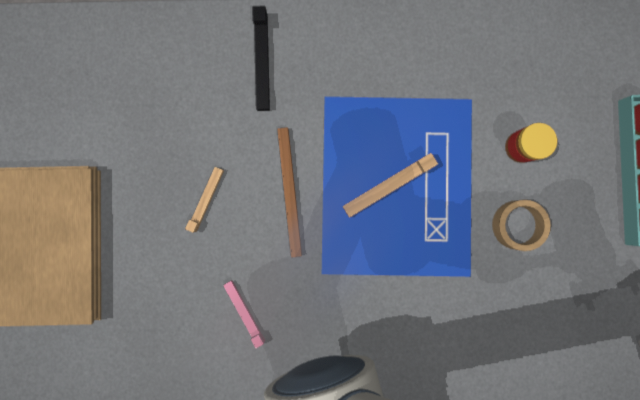

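View pics/side0.png

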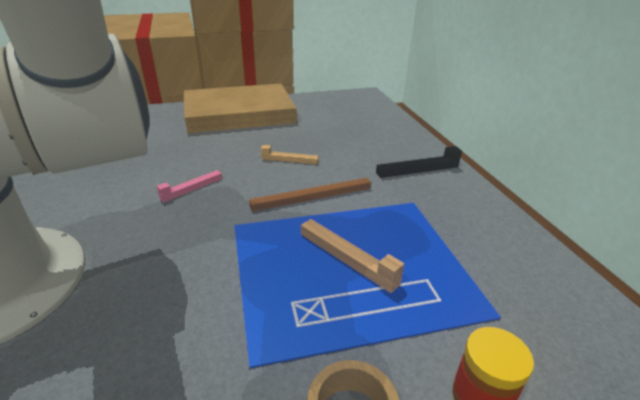

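Top view: the bar on the board runs from its plain end near (349,207) to the block near (430,162). The crossed square is at (436,230), and the outline's other end is at about (437,147). Next I fit the poses more precisely.

```bash
cat >> h.py <<'E'
from scipy.optimize import minimize
def proj(cam,P):
    K=np.array(cam["intrinsics"]);T=np.array(cam["world_from_camera"])
    p=(np.asarray(P)-T[:3,3])@T[:3,:3]; p=p*[1,-1,-1]; p=p@K.T; return p[:,:2]/p[:,2:]
def sil(cam,x,y,a,S=4):
    im=np.zeros((400,640),np.uint8)
    c,s=np.cos(a),np.sin(a)
    for x0,x1,h in [(-.015,.185,.022),(.155,.185,.045)]:
        P=[[x+c*u-s*v,y+s*u+c*v,.004+w] for u in(x0,x1) for v in(-.013,.013) for w in(0,h)]
        cv2.fillConvexPoly(im,np.round(cv2.convexHull(proj(cam,P).astype(np.float32))*16).astype(np.int32),255,cv2.LINE_AA,4)
    return im/255.
def fit(cams,x0):
    obs=[]
    for cam in cams:
        B=cam["color"].astype(int)
        q=np.zeros((400,640),np.uint8)
        P=proj(cam,[[.405,-.26,.0],[.405,.04,.0],[.70,.04,0],[.70,-.26,0]])
        cv2.fillConvexPoly(q,P.astype(np.int32),1)
        obs.append(((B[...,2]>B[...,0]+20)&(q>0)).astype(float))
    f=lambda p:sum(np.abs(sil(c,p[0],p[1],p[2])-o).sum() for c,o in zip(cams,obs))
    b=min((minimize(f,x0,method="Nelder-Mead",options=dict(initial_simplex=np.array(x0)+np.array([[0,0,0],[d,0,0],[0,d,0],[0,0,10*d]]))) for d in(.015,-.015)),key=lambda r:r.fun)
    x,y,a=b.x
    print("fit",np.round([x,y],4),"deg",round(np.degrees(a),2),"block",np.round([x+.17*np.cos(a),y+.17*np.sin(a)],4),"res",round(b.fun),[o.sum() for o in obs])
    return b.x
E
python3 - <<'E'
from h import *
import cell; print([n for n in dir(cell) if not n.startswith('_')], getattr(cell,'grip_depth',None))
C=[read_camera(n) for n in("top","side")]
for c in C: fit([c],[.508,-.008,-1.0])
fit(C,[.508,-.008,-1.0])
for c in C:
    q=np.zeros((400,640),np.uint8)
    cv2.fillConvexPoly(q,proj(c,[[.41,-.24,0],[.41,-.14,0],[.69,-.14,0],[.69,-.24,0]]).astype(np.int32),1)
    w=(c["color"].min(2)>125)&(q>0)
    v,u=np.nonzero(w); P=np.array([ray(c,a,b,.004)[:2] for a,b in zip(u,v)])
    print(len(P),cv2.minAreaRect((P*1000).astype(np.float32)))
E
```

```text
['Unreachable', 'finish_job', 'grip_depth', 'masks_of', 'read_camera', 'read_state', 'spot_point'] 0.0187
fit [ 0.5145 -0.0104] deg -60.19 block [ 0.599  -0.1579] res 215 [np.float64(1325.0)]
fit [ 0.5148 -0.0023] deg -61.81 block [ 0.5951 -0.1521] res 438 [np.float64(2254.0)]
fit [ 0.5146 -0.0076] deg -60.65 block [ 0.5979 -0.1558] res 703 [np.float64(1325.0), np.float64(2254.0)]
758 ((554.2462158203125, -171.52462768554688), (68.92437744140625, 221.00328063964844), 87.45056915283203)
974 ((552.5082397460938, -179.395263671875), (46.538909912109375, 220.17640686035156), 87.89012145996094)
```

Run:
```python
from h import *
C=[read_camera(n) for n in("top","side")]; O=[]
for c,(x,y,a) in zip(C,[(.5145,-.0104,-1.0505),(.5148,-.0023,-1.0788)]):
    q=np.zeros((400,640),np.uint8)
    cv2.fillConvexPoly(q,proj(c,[[.41,-.24,0],[.41,-.14,0],[.69,-.14,0],[.69,-.24,0]]).astype(np.int32),1)
    B=c["color"].astype(int)
    w=(B.min(2)>125)&(abs(B[...,2]-B[...,0])<45)&(q>0)
    v,u=np.nonzero(w); P=np.array([ray(c,i,j,.004)[:2] for i,j in zip(u,v)])
    print(len(P),cv2.minAreaRect((P*1000).astype(np.float32)))
    im=c["color"].copy(); s=(sil(c,x,y,a)>.5).astype(np.uint8)
    big=cv2.resize(im,None,fx=4,fy=4,interpolation=cv2.INTER_NEAREST)
    for msk,col in[(s,(0,255,0)),(((B[...,2]>B[...,0]+20)).astype(np.uint8),(255,255,0)),(w.astype(np.uint8),(0,0,255))]:
        cs,_=cv2.findContours(cv2.resize(msk,None,fx=4,fy=4,interpolation=cv2.INTER_NEAREST),0,1);cv2.drawContours(big,cs,-1,col,1)
    u,v=proj(c,[[.555,-.09,0]])[0]; u,v=int(u*4),int(v*4)
    O.append(big[v-280:v+280,u-200:u+200] if len(O)==0 else big[v-280:v+280,u-200:u+200])
cv2.imwrite("pics/ov.png",np.hstack(O))
```

```text
651 ((554.0774536132812, -175.2008514404297), (60.521697998046875, 220.91741943359375), 87.72796630859375)
818 ((552.39013671875, -179.31198120117188), (45.812782287597656, 219.30551147460938), 87.90858459472656)
```

View pics/ov.png

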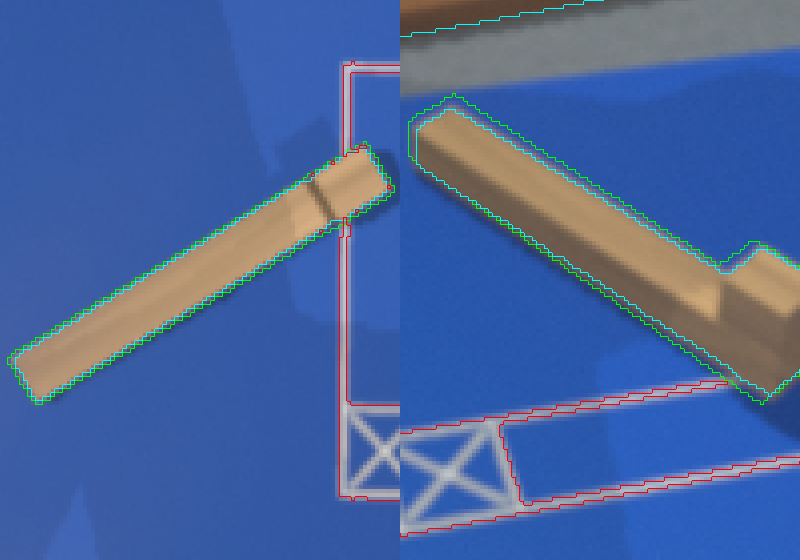

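The overlay agrees with the image. Top-view bar fit: plain end ≈ (0.514,-0.009), block ≈ (0.598,-0.157). Marks: crossed square ≈ (0.468,-0.177), other end ≈ (0.638,-0.183). I'll move above the block now.

carry_out(steps=[{"tx":0.033,"ty":0.036,"tz":0,"ax":0,"ay":0,"az":8.4,"gripper":1},{"tx":0.066,"ty":0.072,"tz":0,"ax":0,"ay":0,"az":16.8,"gripper":1},{"tx":0.099,"ty":0.108,"tz":0,"ax":0,"ay":0,"az":25.2,"gripper":1},{"tx":0.132,"ty":0.144,"tz":0,"ax":0,"ay":0,"az":33.6,"gripper":1},{"tx":0.165,"ty":0.18,"tz":0,"ax":0,"ay":0,"az":42,"gripper":1}])

```text
time_s: 1.3
ee_pos: [0.3732, -0.4082, 0.2315]
ee_rot: [2.697, 1.61, 0.0]
contact_force: [0.4, -0.3, 0.1]
gripper_width: 0.0855
gripper_force: 0.0
```

carry_out(steps=[{"tx":0.033,"ty":0.036,"tz":0,"ax":0,"ay":0,"az":8.4,"gripper":1},{"tx":0.066,"ty":0.072,"tz":0,"ax":0,"ay":0,"az":16.8,"gripper":1},{"tx":0.099,"ty":0.108,"tz":0,"ax":0,"ay":0,"az":25.2,"gripper":1},{"tx":0.132,"ty":0.144,"tz":0,"ax":0,"ay":0,"az":33.6,"gripper":1},{"tx":0.165,"ty":0.18,"tz":0,"ax":0,"ay":0,"az":42,"gripper":1}])

```text
time_s: 1.8
ee_pos: [0.5383, -0.228, 0.2315]
ee_rot: [1.94, 2.47, 0.0]
contact_force: [-0.0, -0.2, 0.1]
gripper_width: 0.0856
gripper_force: 0.0
```

carry_out(steps=[{"tx":0.02,"ty":0.024,"tz":0,"ax":0,"ay":0,"az":6,"gripper":1},{"tx":0.04,"ty":0.048,"tz":-0.03,"ax":0,"ay":0,"az":12,"gripper":1},{"tx":0.06,"ty":0.071,"tz":-0.07,"ax":0,"ay":0,"az":16,"gripper":1},{"tx":0.06,"ty":0.071,"tz":-0.11,"ax":0,"ay":0,"az":16,"gripper":1},{"tx":0.06,"ty":0.071,"tz":-0.12,"ax":0,"ay":0,"az":16,"gripper":1}])

```text
time_s: 2.3
ee_pos: [0.5953, -0.1572, 0.1075]
ee_rot: [-1.581, -2.708, 0.002]
contact_force: [-0.1, -0.4, -0.5]
gripper_width: 0.0854
gripper_force: 0.0
```

Run:
```python
from h import *
s=read_state();print(s["ee_pos"],s["ee_rot"],s["q"])
c=read_camera("wrist");im=c["color"].copy()
for P in [(.598,-.157,.049),(.514,-.009,.026),(.468,-.177,.004),(.638,-.183,.004)]:
    u,v=proj(c,[P])[0];print(u,v);cv2.drawMarker(im,(int(u),int(v)),(0,0,255),0,15,1)
cv2.imwrite("pics/w1.png",im)
```

```text
[ 0.59532086 -0.15717639  0.10745705] [-1.58139236e+00 -2.70774520e+00  1.67212465e-03] [-3.55059290e-01  6.19876240e-01  1.49410979e+00 -4.08417379e-05
  1.03358327e+00 -8.68653090e-01]
329.1811520719535 215.0496663083713
329.5378639581122 -90.21169640835056
157.28526087581108 131.80850732899322
356.0688284246717 244.98888359252166
```

View pics/w1.png

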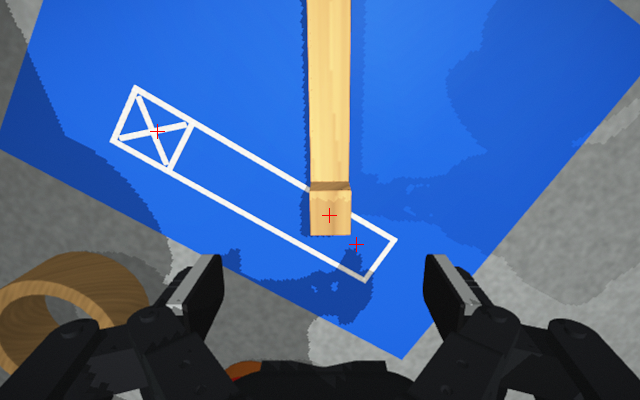

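The wrist view shows the block centred between the open fingers at (329,213) and the crossed square at (157,131), both matching my estimates. I'll descend and grip.

carry_out(steps=[{"tx":0,"ty":0,"tz":-0.03,"ax":0,"ay":0,"az":0,"gripper":1},{"tx":0,"ty":0,"tz":-0.06,"ax":0,"ay":0,"az":0,"gripper":1},{"tx":0,"ty":0,"tz":-0.085,"ax":0,"ay":0,"az":0,"gripper":1},{"tx":0,"ty":0,"tz":-0.097,"ax":0,"ay":0,"az":0,"gripper":1},{"tx":0,"ty":0,"tz":-0.097,"ax":0,"ay":0,"az":0,"gripper":0.5}], force=40)

```text
time_s: 2.85
ee_pos: [0.597, -0.1592, 0.0144]
ee_rot: [-1.587, -2.71, 0.0]
contact_force: [0.0, -0.3, 0.2]
gripper_width: 0.0733
gripper_force: 0.0
```

carry_out(steps=[{"tx":0,"ty":0,"tz":0,"ax":0,"ay":0,"az":0,"gripper":0.3},{"tx":0,"ty":0,"tz":0,"ax":0,"ay":0,"az":0,"gripper":0.1},{"tx":0,"ty":0,"tz":0,"ax":0,"ay":0,"az":0,"gripper":0.1},{"tx":0,"ty":0,"tz":0,"ax":0,"ay":0,"az":0,"gripper":0.1},{"tx":0,"ty":0,"tz":0,"ax":0,"ay":0,"az":0,"gripper":0.1}])

```text
time_s: 3.35
ee_pos: [0.598, -0.159, 0.0156]
ee_rot: [1.585, 2.71, 0.001]
contact_force: [-0.6, 0.9, 9.9]
gripper_width: 0.0253
gripper_force: 39.2
```

```bash
cat >> h.py <<'E'
def arc(tcp,p0,p1,dyaw,n):
    tcp,p0,p1=map(np.array,(tcp,p0,p1)); d=tcp-p0; W=[]
    for i in range(n+1):
        t=i/n;a=np.radians(dyaw*t);c,s=np.cos(a),np.sin(a)
        W.append(p0+(p1-p0)*t+[c*d[0]-s*d[1],s*d[0]+c*d[1]])
    for k in range(0,n,5):
        print("call");[print(np.round(W[k+j]-W[k],4),round(dyaw*j/n,2)) for j in range(1,6)]
E
python3 - <<'E'
from h import *
arc((.598,-.158),(.514,-.009),(.5126,-.013),-45,15)
E
```

```text
call
[-0.008  -0.0045] -3.0
[-0.0162 -0.0085] -6.0
[-0.0246 -0.0121] -9.0
[-0.0332 -0.0153] -12.0
[-0.0419 -0.018 ] -15.0
call
[-0.0088 -0.0023] -3.0
[-0.0177 -0.0041] -6.0
[-0.0267 -0.0054] -9.0
[-0.0357 -0.0063] -12.0
[-0.0448 -0.0067] -15.0
call
[-0.009   0.0001] -3.0
[-0.0181  0.0006] -6.0
[-0.027   0.0016] -9.0
[-0.0359  0.003 ] -12.0
[-0.0447  0.0049] -15.0
```

carry_out(steps=[{"tx":-0.008,"ty":-0.0045,"tz":0.001,"ax":0,"ay":0,"az":-3,"gripper":0.1},{"tx":-0.0162,"ty":-0.0085,"tz":0.001,"ax":0,"ay":0,"az":-6,"gripper":0.1},{"tx":-0.0246,"ty":-0.0121,"tz":0.001,"ax":0,"ay":0,"az":-9,"gripper":0.1},{"tx":-0.0332,"ty":-0.0153,"tz":0.001,"ax":0,"ay":0,"az":-12,"gripper":0.1},{"tx":-0.0419,"ty":-0.018,"tz":0.001,"ax":0,"ay":0,"az":-15,"gripper":0.1}])

```text
time_s: 3.85
ee_pos: [0.5551, -0.1769, 0.0158]
ee_rot: [1.929, 2.479, 0.0]
contact_force: [0.8, 0.5, -2.5]
gripper_width: 0.0255
gripper_force: 39.3
```

Run:
```python
from h import *
s=read_state();print(s["ee_pos"],s["ee_rot"],s["contact_force"])
c=read_camera("top");cv2.imwrite("pics/t2.png",cv2.resize(c["color"][80:290,300:500],None,fx=2.8,fy=2.8))
```

```text
[ 0.5550541  -0.17687119  0.01575839] [1.92875798e+00 2.47917412e+00 1.22249263e-04] [ 0.8149698   0.49908422 -2.47023014]
```

View pics/t2.png

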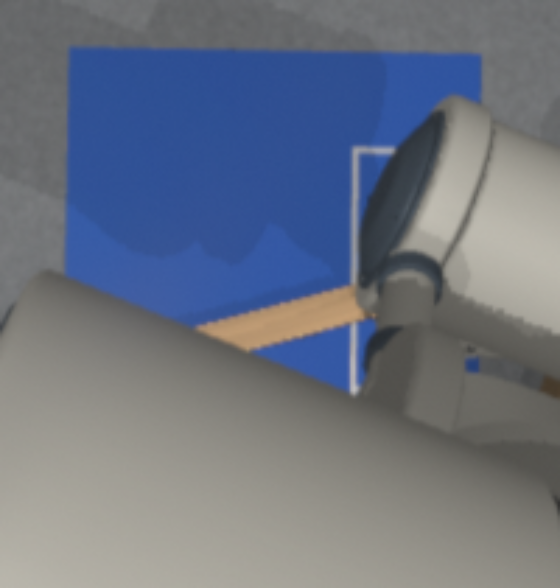

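The bar is turning with the tool: it now runs from about (200,340) to (365,300) in the crop, with its plain end hidden by the arm. I'll continue the arc.

carry_out(steps=[{"tx":-0.0088,"ty":-0.0023,"tz":0,"ax":0,"ay":0,"az":-3,"gripper":0.1},{"tx":-0.0177,"ty":-0.0041,"tz":0,"ax":0,"ay":0,"az":-6,"gripper":0.1},{"tx":-0.0267,"ty":-0.0054,"tz":0,"ax":0,"ay":0,"az":-9,"gripper":0.1},{"tx":-0.0357,"ty":-0.0063,"tz":0,"ax":0,"ay":0,"az":-12,"gripper":0.1},{"tx":-0.0448,"ty":-0.0067,"tz":0,"ax":0,"ay":0,"az":-15,"gripper":0.1}])

```text
time_s: 4.4
ee_pos: [0.5105, -0.1835, 0.0157]
ee_rot: [2.235, 2.207, 0.0]
contact_force: [-0.1, 0.6, -2.6]
gripper_width: 0.0251
gripper_force: 39.4
```

carry_out(steps=[{"tx":-0.009,"ty":0.0001,"tz":0,"ax":0,"ay":0,"az":-3,"gripper":0.1},{"tx":-0.0181,"ty":0.0006,"tz":0,"ax":0,"ay":0,"az":-6,"gripper":0.1},{"tx":-0.027,"ty":0.0016,"tz":0,"ax":0,"ay":0,"az":-9,"gripper":0.1},{"tx":-0.0359,"ty":0.003,"tz":0,"ax":0,"ay":0,"az":-12,"gripper":0.1},{"tx":-0.0447,"ty":0.0049,"tz":0,"ax":0,"ay":0,"az":-15,"gripper":0.1}])

```text
time_s: 4.9
ee_pos: [0.4658, -0.1785, 0.0156]
ee_rot: [2.504, 1.897, 0.0]
contact_force: [0.8, -0.4, -2.5]
gripper_width: 0.0254
gripper_force: 39.4
```

carry_out(steps=[{"tx":0,"ty":0,"tz":0,"ax":0,"ay":0,"az":0,"gripper":0.1},{"tx":0,"ty":0,"tz":0,"ax":0,"ay":0,"az":0,"gripper":0.1},{"tx":0,"ty":0,"tz":0,"ax":0,"ay":0,"az":0,"gripper":0.1},{"tx":0,"ty":0,"tz":0,"ax":0,"ay":0,"az":0,"gripper":0.4},{"tx":0,"ty":0,"tz":0,"ax":0,"ay":0,"az":0,"gripper":0.7}])

```text
time_s: 5.4
ee_pos: [0.4664, -0.1787, 0.0154]
ee_rot: [2.501, 1.899, 0.001]
contact_force: [0.8, 0.8, -0.4]
gripper_width: 0.0473
gripper_force: 0.0
```

carry_out(steps=[{"tx":0,"ty":0,"tz":0,"ax":0,"ay":0,"az":0,"gripper":1},{"tx":0,"ty":0,"tz":0,"ax":0,"ay":0,"az":0,"gripper":1},{"tx":0,"ty":0,"tz":0.03,"ax":0,"ay":0,"az":0,"gripper":1},{"tx":0,"ty":0,"tz":0.07,"ax":0,"ay":0,"az":0,"gripper":1},{"tx":0,"ty":0,"tz":0.11,"ax":0,"ay":0,"az":0,"gripper":1}])

```text
time_s: 5.9
ee_pos: [0.4653, -0.1782, 0.1263]
ee_rot: [-2.502, -1.898, 0.001]
contact_force: [0.5, -0.3, -0.9]
gripper_width: 0.0853
gripper_force: 0.0
```

Run:
```python
from h import *
s=read_state();print(s["ee_pos"],s["ee_rot"],s["q"])
c=read_camera("wrist");im=c["color"].copy()
for P in [(.468,-.177,.049),(.5126,-.013,.026),(.638,-.183,.004)]:
    u,v=proj(c,[P])[0];print(u,v);cv2.drawMarker(im,(int(u),int(v)),(0,0,255),0,15,1)
cv2.imwrite("pics/w2.png",im)
```

```text
[ 0.46533115 -0.17823621  0.12633372] [-2.50197367e+00 -1.89797950e+00  8.17846225e-04] [-4.85704430e-01  4.60124540e-01  1.77446568e+00  3.27877275e-05
  9.08290926e-01 -2.12884149e-01]
328.1099122085039 199.09315965472044
326.8289344933692 -83.76828972662835
542.5558222227639 131.38056365830158
```

View pics/w2.png

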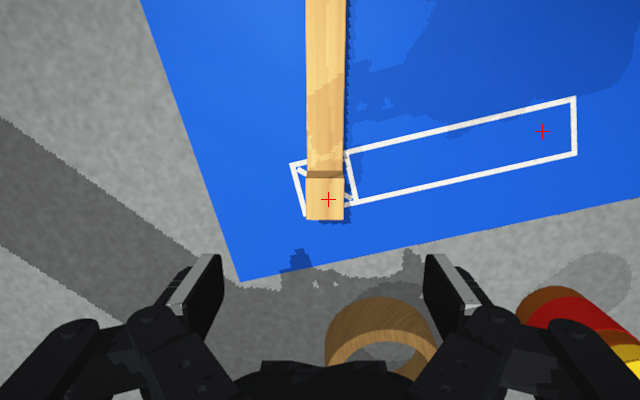

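The block stands on the crossed square: its top is at (325,198), close to the predicted (328,199). Next I move over the plain end.

carry_out(steps=[{"tx":0.009,"ty":0.033,"tz":0,"ax":0,"ay":0,"az":0,"gripper":1},{"tx":0.018,"ty":0.066,"tz":0,"ax":0,"ay":0,"az":0,"gripper":1},{"tx":0.027,"ty":0.099,"tz":0,"ax":0,"ay":0,"az":0,"gripper":1},{"tx":0.036,"ty":0.132,"tz":0,"ax":0,"ay":0,"az":0,"gripper":1},{"tx":0.045,"ty":0.165,"tz":0,"ax":0,"ay":0,"az":0,"gripper":1}])

```text
time_s: 6.45
ee_pos: [0.511, -0.0121, 0.1253]
ee_rot: [2.503, 1.898, 0.0]
contact_force: [0.7, -0.4, -0.2]
gripper_width: 0.0856
gripper_force: 0.0
```

Run:
```python
from h import *
s=read_state();print(s["ee_pos"],s["ee_rot"],s["q"])
c=read_camera("wrist");im=c["color"].copy()
for P in [(.511,-.013,.026)]:
    u,v=proj(c,[P])[0];print(u,v);cv2.drawMarker(im,(int(u),int(v)),(0,0,255),0,15,1)
cv2.imwrite("pics/w3.png",im)
fit([read_camera("side")],[.511,-.013,-1.83])
```

```text
[ 0.5109891  -0.01210329  0.12532393] [2.50292999e+00 1.89845255e+00 2.69906634e-04] [-1.40570875e-01  4.75294296e-01  1.74607199e+00  3.73021644e-05
  9.20012284e-01  1.32375022e-01]
324.905267489826 193.30467254859406
fit [ 0.5134 -0.0078] deg -105.75 block [ 0.4672 -0.1715] res 284 [np.float64(1525.0)]
```

View pics/w3.png

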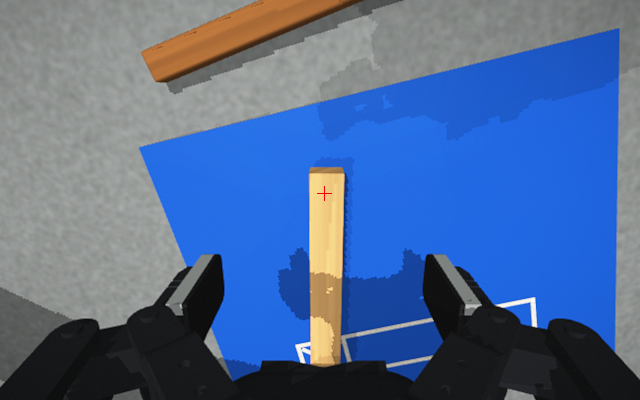

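The plain end is centred between the fingers, with its point at (325,193) as predicted. I'll descend and grip.

carry_out(steps=[{"tx":0,"ty":0,"tz":-0.04,"ax":0,"ay":0,"az":0,"gripper":1},{"tx":0,"ty":0,"tz":-0.075,"ax":0,"ay":0,"az":0,"gripper":1},{"tx":0,"ty":0,"tz":-0.1,"ax":0,"ay":0,"az":0,"gripper":1},{"tx":0,"ty":0,"tz":-0.116,"ax":0,"ay":0,"az":0,"gripper":1},{"tx":0,"ty":0,"tz":-0.116,"ax":0,"ay":0,"az":0,"gripper":0.5}])

```text
time_s: 7.05
ee_pos: [0.5095, -0.0138, 0.0075]
ee_rot: [-2.501, -1.897, 0.004]
contact_force: [0.4, -0.0, -0.0]
gripper_width: 0.0732
gripper_force: 0.0
```

carry_out(steps=[{"tx":0,"ty":0,"tz":0,"ax":0,"ay":0,"az":0,"gripper":0.3},{"tx":0,"ty":0,"tz":0,"ax":0,"ay":0,"az":0,"gripper":0.1},{"tx":0,"ty":0,"tz":0,"ax":0,"ay":0,"az":0,"gripper":0.1},{"tx":0,"ty":0,"tz":0,"ax":0,"ay":0,"az":0,"gripper":0.1},{"tx":0,"ty":0,"tz":0.001,"ax":0,"ay":0,"az":0,"gripper":0.1}])

```text
time_s: 7.55
ee_pos: [0.5112, -0.0136, 0.011]
ee_rot: [2.502, 1.898, 0.002]
contact_force: [0.6, 0.6, -2.5]
gripper_width: 0.0253
gripper_force: 39.4
```

Run:
```python
from h import *
arc((.511,-.0125),(.467,-.177),(.468,-.177),-77,25)
```

```text
call
[ 0.0088 -0.0026] -3.08
[ 0.0175 -0.0057] -6.16
[ 0.026  -0.0092] -9.24
[ 0.0342 -0.0132] -12.32
[ 0.0423 -0.0176] -15.4
call
[ 0.0078 -0.0048] -3.08
[ 0.0153 -0.0101] -6.16
[ 0.0226 -0.0157] -9.24
[ 0.0295 -0.0218] -12.32
[ 0.0361 -0.0281] -15.4
call
[ 0.0062 -0.0067] -3.08
[ 0.0121 -0.0138] -6.16
[ 0.0176 -0.0211] -9.24
[ 0.0227 -0.0288] -12.32
[ 0.0274 -0.0367] -15.4
call
[ 0.0042 -0.0081] -3.08
[ 0.008  -0.0165] -6.16
[ 0.0114 -0.025 ] -9.24
[ 0.0142 -0.0337] -12.32
[ 0.0166 -0.0426] -15.4
call
[ 0.0019 -0.009 ] -3.08
[ 0.0034 -0.018 ] -6.16
[ 0.0043 -0.0271] -9.24
[ 0.0048 -0.0363] -12.32
[ 0.0048 -0.0454] -15.4
```

carry_out(steps=[{"tx":0.0088,"ty":-0.0026,"tz":0,"ax":0,"ay":0,"az":-3.08,"gripper":0.1},{"tx":0.0175,"ty":-0.0057,"tz":0,"ax":0,"ay":0,"az":-6.16,"gripper":0.1},{"tx":0.026,"ty":-0.0092,"tz":0,"ax":0,"ay":0,"az":-9.24,"gripper":0.1},{"tx":0.0342,"ty":-0.0132,"tz":0,"ax":0,"ay":0,"az":-12.32,"gripper":0.1},{"tx":0.0423,"ty":-0.0176,"tz":0,"ax":0,"ay":0,"az":-15.4,"gripper":0.1}], force=70)

```text
time_s: 8.05
ee_pos: [0.5536, -0.0312, 0.0107]
ee_rot: [2.736, 1.543, 0.001]
contact_force: [0.2, 0.1, -1.6]
gripper_width: 0.0242
gripper_force: 74.4
```

carry_out(steps=[{"tx":0.0078,"ty":-0.0048,"tz":0,"ax":0,"ay":0,"az":-3.08,"gripper":0.1},{"tx":0.0153,"ty":-0.0101,"tz":0,"ax":0,"ay":0,"az":-6.16,"gripper":0.1},{"tx":0.0226,"ty":-0.0157,"tz":0,"ax":0,"ay":0,"az":-9.24,"gripper":0.1},{"tx":0.0295,"ty":-0.0218,"tz":0,"ax":0,"ay":0,"az":-12.32,"gripper":0.1},{"tx":0.0361,"ty":-0.0281,"tz":0,"ax":0,"ay":0,"az":-15.4,"gripper":0.1}])

```text
time_s: 8.55
ee_pos: [0.5895, -0.0594, 0.0107]
ee_rot: [2.918, 1.162, 0.001]
contact_force: [0.1, 0.7, -1.3]
gripper_width: 0.0247
gripper_force: 74.4
```

Run:
```python
from h import *
s=read_state();print(s["ee_pos"],s["ee_rot"])
c=read_camera("side");cv2.imwrite("pics/s3.png",c["color"])
```

```text
[ 0.58954788 -0.05936221  0.01070284] [2.91840182e+00 1.16239059e+00 6.80347764e-04]
```

View pics/s3.png

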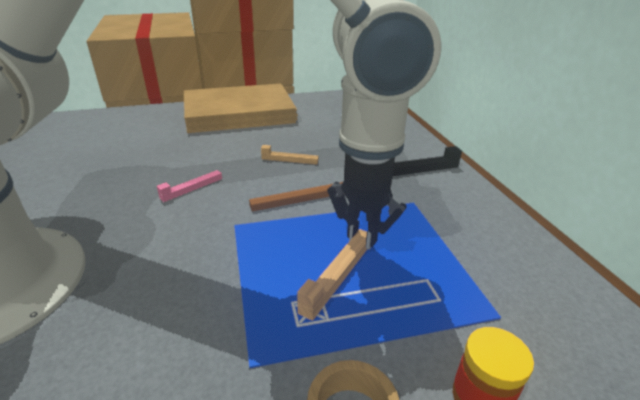

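The block is still in the crossed square at (310,305), and the plain end is turning with the gripper. I'll continue.

carry_out(steps=[{"tx":0.0062,"ty":-0.0067,"tz":0,"ax":0,"ay":0,"az":-3.08,"gripper":0.1},{"tx":0.0121,"ty":-0.0138,"tz":0,"ax":0,"ay":0,"az":-6.16,"gripper":0.1},{"tx":0.0176,"ty":-0.0211,"tz":0,"ax":0,"ay":0,"az":-9.24,"gripper":0.1},{"tx":0.0227,"ty":-0.0288,"tz":0,"ax":0,"ay":0,"az":-12.32,"gripper":0.1},{"tx":0.0274,"ty":-0.0367,"tz":0,"ax":0,"ay":0,"az":-15.4,"gripper":0.1}])

```text
time_s: 9.1
ee_pos: [0.6164, -0.0957, 0.0106]
ee_rot: [-3.047, -0.762, 0.0]
contact_force: [-1.2, 2.5, 1.8]
gripper_width: 0.0241
gripper_force: 74.7
```

carry_out(steps=[{"tx":0.0042,"ty":-0.0081,"tz":0,"ax":0,"ay":0,"az":-3.08,"gripper":0.1},{"tx":0.008,"ty":-0.0165,"tz":0,"ax":0,"ay":0,"az":-6.16,"gripper":0.1},{"tx":0.0114,"ty":-0.025,"tz":0,"ax":0,"ay":0,"az":-9.24,"gripper":0.1},{"tx":0.0142,"ty":-0.0337,"tz":0,"ax":0,"ay":0,"az":-12.32,"gripper":0.1},{"tx":0.0166,"ty":-0.0426,"tz":0,"ax":0,"ay":0,"az":-15.4,"gripper":0.1}])

```text
time_s: 9.6
ee_pos: [0.633, -0.1384, 0.0106]
ee_rot: [-3.122, -0.347, -0.0]
contact_force: [0.5, 3.0, 0.6]
gripper_width: 0.0243
gripper_force: 74.6
```

carry_out(steps=[{"tx":0.0019,"ty":-0.009,"tz":0,"ax":0,"ay":0,"az":-3.08,"gripper":0.1},{"tx":0.0034,"ty":-0.018,"tz":0,"ax":0,"ay":0,"az":-6.16,"gripper":0.1},{"tx":0.0043,"ty":-0.0271,"tz":0,"ax":0,"ay":0,"az":-9.24,"gripper":0.1},{"tx":0.0048,"ty":-0.0363,"tz":0,"ax":0,"ay":0,"az":-12.32,"gripper":0.1},{"tx":0.0048,"ty":-0.0454,"tz":0,"ax":0,"ay":0,"az":-15.4,"gripper":0.1}])

```text
time_s: 10.1
ee_pos: [0.6378, -0.1838, 0.0106]
ee_rot: [-3.14, 0.074, -0.0]
contact_force: [0.1, 1.7, 0.6]
gripper_width: 0.0244
gripper_force: 74.6
```

Run:
```python
from h import *
s=read_state();print(s["ee_pos"],s["ee_rot"])
c=read_camera("side");cv2.imwrite("pics/s4.png",c["color"])
fit([c],[.638,-.183,3.105])
```

```text
[ 0.63784467 -0.18382151  0.01062649] [-3.14048737e+00  7.40660832e-02 -2.12187302e-04]
fit [ 0.6415 -0.18  ] deg 177.97 block [ 0.4716 -0.174 ] res 783 [np.float64(2876.0)]
```

View pics/s4.png

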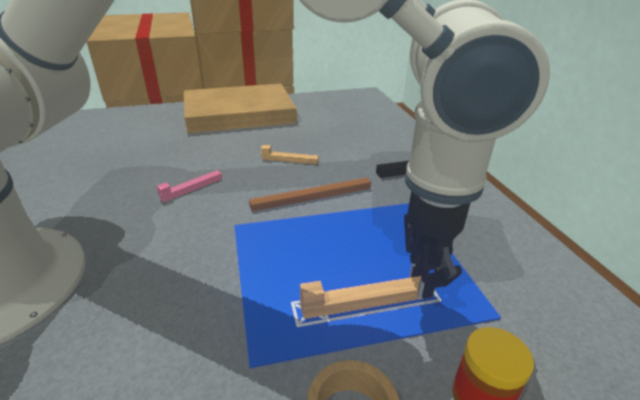

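The bar lies inside the outline, with the block in the crossed square at (312,300). I'll release and lift.

carry_out(steps=[{"tx":0,"ty":0,"tz":0,"ax":0,"ay":0,"az":0,"gripper":0.1},{"tx":0,"ty":0,"tz":0,"ax":0,"ay":0,"az":0,"gripper":0.1},{"tx":0,"ty":0,"tz":0,"ax":0,"ay":0,"az":0,"gripper":0.4},{"tx":0,"ty":0,"tz":0,"ax":0,"ay":0,"az":0,"gripper":0.7},{"tx":0,"ty":0,"tz":0,"ax":0,"ay":0,"az":0,"gripper":1}])

```text
time_s: 10.65
ee_pos: [0.6379, -0.1835, 0.0102]
ee_rot: [-3.141, 0.071, 0.0]
contact_force: [0.3, 0.6, -0.3]
gripper_width: 0.0622
gripper_force: 0.0
```

carry_out(steps=[{"tx":0,"ty":0,"tz":0,"ax":0,"ay":0,"az":0,"gripper":1},{"tx":0,"ty":0,"tz":0.02,"ax":0,"ay":0,"az":0,"gripper":1},{"tx":0,"ty":0,"tz":0.05,"ax":0,"ay":0,"az":0,"gripper":1},{"tx":0,"ty":0,"tz":0.09,"ax":0,"ay":0,"az":0,"gripper":1},{"tx":0,"ty":0,"tz":0.13,"ax":0,"ay":0,"az":0,"gripper":1}])

```text
time_s: 11.15
ee_pos: [0.6375, -0.1836, 0.1414]
ee_rot: [-3.14, 0.072, 0.001]
contact_force: [0.6, -0.5, 0.2]
gripper_width: 0.0856
gripper_force: 0.0
```

Run:
```python
from h import *
c=read_camera("side"); fit([c],[.638,-.183,3.105])
c=read_camera("wrist");im=c["color"].copy()
for P in [(.468,-.177,.049),(.638,-.183,.026)]:
    u,v=proj(c,[P])[0];print(u,v);cv2.drawMarker(im,(int(u),int(v)),(0,0,255),0,15,1)
cv2.imwrite("pics/w5.png",im)
```

```text
fit [ 0.6417 -0.1801] deg 178.54 block [ 0.4718 -0.1758] res 506 [np.float64(3152.0)]
322.53918391852824 378.4425339614972
320.1981248097362 187.22051537460933
```

View pics/w5.png

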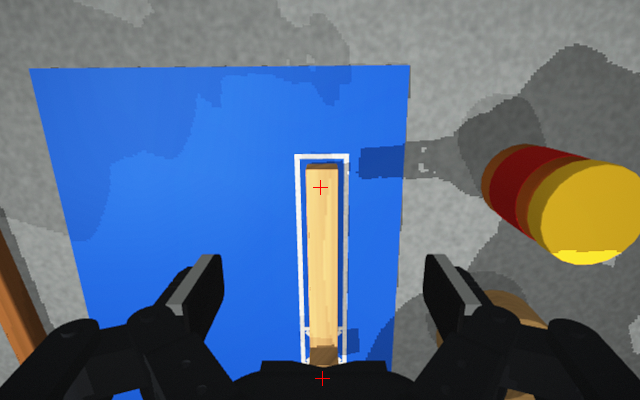

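The bar lies centred in the outline, with its plain-end point at (320,187) and the gripper clear of it. I'm handing in.

```bash
python3 -c "
from cell import *
print(finish_job())"
```

```text
the job is handed in; nothing more can be done
None
```

The job is handed in at about 11 s of the 54 s: I swung the bar end over end into the white outline, block end in the crossed square, and the last wrist picture shows it lying centred with the gripper open and clear; the judge's result was not reported back.

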